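Gauge the gap of a sprung notebook-rack bay

ROBOT

A 7-joint arm with a two-finger parallel gripper is mounted at the origin on the work surface. World frame = base frame: x ahead of the robot, y to its left, z up, the work surface at z = 0. Lengths are in m, angles in rad, forces in N, time in s.
With the tool pointing down it reaches from about 0.35 to 0.9 m from the base axis. Payload 8.1 kg.
Tool frame: the origin (TCP) lies on the centre line of the jaws, within the pads' length; the fingertips stand arm.tip_extent ahead of it and the grasp point (between the pads) lies 3 mm ahead of it (arm.tip_extent is the distance from the TCP to the fingertips, in m); y points along the fingers, z is the direction in which the jaws open and shut, and the axes are right-handed (so a half turn about y gives the same grasp; the last joint's range is limited). The gripper opens to 92 mm and grips with 3 to 60 N. Pads are 19 mm wide; open, the fingers measure 130 mm over their backs; the gripper's body (75 mm by 190 mm) begins 47 mm behind the grasp point.
Start: joints at [-1.381, 0.434, 0.025, 1.573, -0.012, 1.134, -0.075], TCP at [0.18, 0.598, 0.249] pointing down, gripper open.
Joint ranges: [-2.62, 2.62], [-0.44, 2.09], [-1.27, 1.32], [0.08, 2.57], [-1.32, 4.46], [0.12, 2], [-2.74, 2.74]. Speed limits (rad/s): [2.22, 2.22, 3.01, 3.01, 3.14, 3.14, 3.14].

INTERFACE

Orientations are given as a rotation vector (axis times angle).
In Python, from cell import observe, get_image, sign_off, boxes_of, place_of, arm gives the robot as it stands.
- The arm moves only by the tool arm_command, never from a script. Its argument "plan" is a list of rows, each a list of 2 entries, a list of its own where there are three numbers: the shift along the tool's x, y, z in m, then the turn, a rotation vector about the tool's x, y, z in degrees. In form: [[[tx, ty, tz], [ax, ay, az]], ...]. A call has 1 to 5 rows; each row is the pose to reach, as a shift and turn from the pose commanded when the call began, along the tool's axes at that moment; what a row does not reach only later rows make up. A row lasts 1/10 s, in which the tool goes at most 50 mm and 8.59 degrees, less where a joint would pass 70% of its speed; a pose out of reach is approached as far as the arm can. A call with a gripper value outside its range is refused whole. "fingers" is the closure, from -1 (fully open) to 1 (shut), set as the call begins (left out, the last holds). The fingers move at their own pace and stop on an object; "squeeze" is the grip in N (left out, the last holds). Time passes only in rows, so rows that repeat a pose let the fingers close. It gives the time, the measured TCP pose, the force and the opening at its end, in the units of the state.
- observe(): the state, without advancing time (a new reading comes with each control period).
- get_image(name): name is "scene" or "top" or "wrist"; returns a dict with "color" (420x560x3 uint8, red, green, blue), "camera_matrix" (3x3 intrinsics, pixels), "distortion" ([k1, k2, p1, p2, k3] as OpenCV has them; the pictures are not rectified), "world_to_cam" (4x4, takes a point from world to camera coordinates); the wrist camera has in their place "mount" (4x4, takes a point from camera to tool coordinates, whose origin is the TCP and whose axes are the tool frame's). Camera axes: x right, y up, looking along -z (the intrinsics and any distortion apply to the point x, -y, -z); pixel columns grow to the right and rows downward; lengths in m; the calibration is good to about 2 mm. A picture is of the moment at which its call begins: read the wrist's pose just before it. There is no depth.
- sign_off(): hands the job in, once; it reports no verdict.
Trained networks look in a picture, given as the dict that the camera call returned (one of the last four; its "shot" number tells which), for a name from the list of things; names that differ only in an ending like _2 or _b are one class to them, and where a whole thing is asked for, a point or a joint stands for the part that bears it (a point fixed in the world has none). Each returns a list of dicts, best first, with "confidence" (0 to 1); they miss things now and then, are a little off and sometimes report something else, mostly with a low value. They report only what shows in the picture. A call takes as long as a camera call.
- boxes_of(picture, thing): "point" ([column, row] in pixels, amid what is visible of it).
- place_of(picture, thing): "point" ([column, row] in pixels: a listed point, or the origin of a listed thing).
The state is a dict: "clock": time; "joints": joint angles; "dq": joint speeds; "joint_efforts": joint torques, N m; "position": TCP position; "ee_rot": TCP orientation; "force": force on the tool from outside, world axes, zero at the start; "ft_torque": the same for the moment, N m; "width": opening from 0.0 (shut) to 1.0 (fully open).
Only numpy, scipy, OpenCV 4.12 (cv2) and the standard library are available. Lean on these libraries where they do the work, as an engineer would, in place of code of your own. Each camera call takes 0.05 s, during which the arm holds its last target.

TASK

Find the gap of the rack's end bay, the one beside the upright end plate, with the three gauge leaves: slide them fully down between its cheeks one after another, thinnest first, until one binds with a drag against the sprung cheek, and never force a leaf. Leave the leaf that binds standing fully home in that bay, let go of it, have the other leaves standing in their stand, and leave everything else on the desk alone.

Things in the scene. Friction and masses are not known exactly. Their poses are not given: they have to be found in the camera images.
- rack: Fixed notebook rack: aluminium strip, base 180 x 84, three sprung bays in a row along x at x = -50, 0, 50, and one upright end plate 64 tall at x = 87. Origin at the middle of the row, on the desk; x towards the end plate. The bay to gauge is at x = 50, beside the end plate. Sizes in mm.
- bay (a point): Bay to gauge: point on its soft rubber floor (6 above the desk), midway along the bay, on the plane of the fixed cheek's face. x along the rack to the end plate, y from the fixed cheek across the gap to the sprung cheek, z up. The gap is unknown: 1.3 less than one of the leaves is thick. A leaf goes in blade along x; home, its tip is on the floor, its handle above the cheeks. Sizes in mm.
- bay_mouth (a point): Point 38 above the bay's floor, over point bay, level with the cheeks' tops; axes the same. Cheeks are 30 long in x, open at both ends, upright to 26 above the floor, then flare outward at 20 degrees to this height as a lead-in. The binding leaf drags 3 N or more as it slides; the next thinner has 1.7 play, no drag; the next thicker is stopped in the flare. Sizes in mm.
- stand: Pale wooden gauge stand, 165 x 54 x 58 tall, fixed to the desk; origin at the centre of its underside, x along its length. Three equal slots 28 (x) by 15 (y) right through it at x = -50, 0, 50, y = 0. Any leaf fits any slot; it hangs from its handle's shoulders on the stand's top, blade along the slot, tip 6 above the desk. Sizes in mm.
- leaf_thin_grip (a point): Centre of the handle of the thin gauge leaf: the thinnest leaf, a steel blade 5 thick (y) and 24 wide (x), 52 long below a black handle 36 (x) x 22 (y) x 52 tall; the lowest of the three handles. Whole leaf 110 g (varies). z up the handle; blade tip 78 below this point. Which slot of the stand it starts in varies. Sizes in mm.
- leaf_thin_tip (a point): Centre of the blade's tip (lower end) of the thin leaf; axes as the handle's. Sizes in mm.
- leaf_thin: The thin leaf, origin at the centre of its blade's tip. Sizes in mm.
- leaf_mid_grip (a point): Centre of the handle of the mid gauge leaf: the middle leaf, a steel blade 8 thick (y) and 24 wide (x), 52 long below a black handle 36 (x) x 22 (y) x 62 tall; the middle-height of the three handles. Whole leaf 110 g (varies). z up the handle; blade tip 83 below this point. Which slot of the stand it starts in varies. Sizes in mm.
- leaf_mid_tip (a point): Centre of the blade's tip (lower end) of the mid leaf; axes as the handle's. Sizes in mm.
- leaf_mid: The mid leaf, origin at the centre of its blade's tip. Sizes in mm.
- leaf_thick_grip (a point): Centre of the handle of the thick gauge leaf: the thickest leaf, a steel blade 11 thick (y) and 24 wide (x), 52 long below a black handle 36 (x) x 22 (y) x 72 tall; the tallest of the three handles. Whole leaf 110 g (varies). z up the handle; blade tip 88 below this point. Which slot of the stand it starts in varies. Sizes in mm.
- leaf_thick_tip (a point): Centre of the blade's tip (lower end) of the thick leaf; axes as the handle's. Sizes in mm.
- leaf_thick: The thick leaf, origin at the centre of its blade's tip. Sizes in mm.
- cheek_a (a joint): How far one of the rack's three sprung cheeks is pushed back, m: 0 at rest, at most 0.0035. Spring: 3 N at rest plus 1.5 N per mm. It gives way in the rack's +y. Which bay it sits in varies and is not known.
- cheek_b (a joint): How far one of the rack's three sprung cheeks is pushed back, m: 0 at rest, at most 0.0035. Spring: 3 N at rest plus 1.5 N per mm. It gives way in the rack's +y. Which bay it sits in varies and is not known.
- cheek_c (a joint): How far one of the rack's three sprung cheeks is pushed back, m: 0 at rest, at most 0.0035. Spring: 3 N at rest plus 1.5 N per mm. It gives way in the rack's +y. Which bay it sits in varies and is not known.
- eraser: Bystander (mm), to be left alone: white hard eraser, 45 x 20 x 12, lying between the rack and the stand; origin at the centre of its underside.
- sharpener: Bystander (mm), to be left alone: steel pencil sharpener block, 26 x 16 x 11, lying between the rack and the stand; origin at the centre of its underside.
- pencil_cup: Bystander (mm), to be left alone: open steel pencil cup, 76 across, 100 tall, standing beyond and between the rack and the stand; origin at the centre of its underside.
- clipboard: Bystander (mm), to be left alone: red plastic clipboard, 220 x 310 x 4 with a steel clip 14 high, lying flat on the robot's right; origin at the centre of its underside.
- tape_roll: Bystander (mm), to be left alone: roll of clear tape, 90 across, 19 tall, lying flat on the left; origin at the centre of its underside.
- stapler: Bystander (mm), to be left alone: black and grey stapler, 130 x 34 x 44, on the left; origin at the centre of its underside.
- pad: Bystander (mm), to be left alone: square pad of note paper, 100 x 100 x 12, at the far side; origin at the centre of its underside.

How it is judged:
By the outcome, as a careful person would: the job done as asked, in the order asked, and still so for the second after the job is handed in, with the robot touching nothing.
It also fails if it takes over 72 s, if anything falls off the work surface, if the arm or the gripper's body presses on something with over 40 N, if the wrist force passes 120 N, or if a joint passes its speed limit or range.

## Working session

There is one attempt and no reset: what is moved stays moved. The work goes in short steps, Python scripts to look and compute and a tool call to move; the robot and the scene stay as the last step left them, time stands still between calls to the robot, and variables do not carry over. Pictures are saved under pics/ and viewed, and the job is handed in when it is done.

Besides the shell and the picture viewer there is one more tool, called after "Emit:" as name(argument=value, ...), one argument or row to a line, values as JSON. arm_command: Moves the arm, as the interface text tells. Its arguments: {"type":"object","properties":{"plan":{"type":"array","items":{"type":"array"}},"fingers":{"type":"number"},"squeeze":{"type":"number"}},"required":["plan"]}

```bash
ls; mkdir -p pics; cat > h.py <<'E'
import numpy as np, cv2
from cell import observe, get_image, sign_off, boxes_of, place_of, arm
from scipy.spatial.transform import Rotation as R
def save(p,name):
    cv2.imwrite('pics/'+name, cv2.cvtColor(p['color'],cv2.COLOR_RGB2BGR))
def w2c(p,st=None):
    if 'world_to_cam' in p: return np.array(p['world_to_cam'])
    T=np.eye(4);T[:3,:3]=R.from_rotvec(st['ee_rot']).as_matrix();T[:3,3]=st['position']
    return np.linalg.inv(T@np.array(p['mount']))
F=np.diag([1.,-1,-1])
def ray(p,M,uv):
    n=cv2.undistortPoints(np.array([[uv]],float),np.array(p['camera_matrix']),np.array(p['distortion']))[0,0]
    d=F@np.array([n[0],n[1],1.]); Rm=M[:3,:3]
    o=-Rm.T@M[:3,3]; d=Rm.T@d; return o,d/np.linalg.norm(d)
def proj(p,M,X):
    X=np.atleast_2d(X); c=(M[:3,:3]@X.T).T+M[:3,3]; c=c@F
    return cv2.projectPoints(c,np.zeros(3),np.zeros(3),np.array(p['camera_matrix']),np.array(p['distortion']))[0][:,0]
def tri(rays):
    A=np.zeros((3,3));b=np.zeros(3)
    for o,d in rays:
        P=np.eye(3)-np.outer(d,d);A+=P;b+=P@o
    X=np.linalg.solve(A,b)
    return X,[np.linalg.norm((np.eye(3)-np.outer(d,d))@(X-o))*1000 for o,d in rays]
def atz(r,z):
    o,d=r; return o+d*(z-o[2])/d[2]
E
python3 - <<'E'
from h import *
np.set_printoptions(precision=4,suppress=True)
st=observe();print(st); print(arm.tip_extent)
ps={n:get_image(n) for n in('scene','top','wrist')}
for n,p in ps.items():
    save(p,n+'0.png');M=w2c(p,st);print(n,-M[:3,:3].T@M[:3,3])
Ms={n:w2c(p,st) for n,p in ps.items()}
for t in 'rack bay bay_mouth stand leaf_thin_grip leaf_mid_grip leaf_thick_grip leaf_thin_tip leaf_mid_tip leaf_thick_tip eraser sharpener pencil_cup'.split():
    rs=[]
    for n,p in ps.items():
        r=place_of(p,t)
        if r:
            print(t,n,[(np.round(q['point'],1),round(q['confidence'],2)) for q in r[:3]])
            if r[0]['confidence']>.4: rs.append(ray(p,Ms[n],r[0]['point']))
    if len(rs)>1: print('  ',*tri(rs))
E
```

```text
pics
{'clock': 0.0, 'joints': array([-1.3806,  0.4352,  0.025 ,  1.5741, -0.0116,  1.134 , -0.0751]), 'dq': array([ 0.0007, -0.0013, -0.0022,  0.0003,  0.0005,  0.001 ,  0.0005]), 'joint_efforts': array([ -0.0008, -66.7855,   0.9845, -31.4454,  -0.0606,   0.043 ,
         0.0002]), 'position': array([0.1803, 0.5979, 0.248 ]), 'ee_rot': array([-1.56  ,  0.2299, -0.2299]), 'force': array([-0.2428,  0.221 , -0.0875]), 'ft_torque': array([-0.0756, -0.0116, -0.0063]), 'width': 1.000611470194507}
0.022
scene [0.9837 0.5299 1.049 ]
top [ 0.5164 -0.0494  1.323 ]
wrist [0.1076 0.6203 0.3829]
rack scene [(array([351. , 284.1]), 0.61), (array([285.7, 254.5]), 0.5)]
rack top [(array([216.5, 222.9]), 0.84)]
   [0.5581 0.1757 0.0022] [np.float64(3.2341383307299814), np.float64(3.234138330729914)]
bay scene [(array([329. , 290.1]), 0.91)]
bay top [(array([221.1, 212.9]), 0.85)]
   [ 0.5987  0.1584 -0.0135] [np.float64(5.955860074764715), np.float64(5.955860074764828)]
bay_mouth scene [(array([328. , 278.1]), 0.85)]
bay_mouth top [(array([220.2, 209.9]), 0.68)]
   [0.6039 0.1527 0.0457] [np.float64(
[... 1115 characters left out ...]
5152 -0.0394  0.1474] [np.float64(58.890635916452815), np.float64(58.8906359164528)]
eraser scene [(array([334.7, 213.7]), 0.65)]
eraser top [(array([272.8, 259.8]), 0.65)]
   [ 0.4498 -0.0139 -0.0117] [np.float64(5.024632891840391), np.float64(5.024632891840452)]
sharpener scene [(array([284. , 253.5]), 0.47)]
sharpener top [(array([265.9, 202.6]), 0.52)]
   [ 0.6342  0.0135 -0.0071] [np.float64(4.455918895614763), np.float64(4.455918895614692)]
pencil_cup scene [(array([245.4, 272.5]), 0.63), (array([309.4, 172.6]), 0.16)]
pencil_cup top [(array([268.6, 170.2]), 0.66), (array([271.5, 254.9]), 0.17)]
   [ 0.7423  0.0064 -0.0061] [np.float64(6.394605052717157), np.float64(6.394605052717395)]
```

View pics/scene0.png

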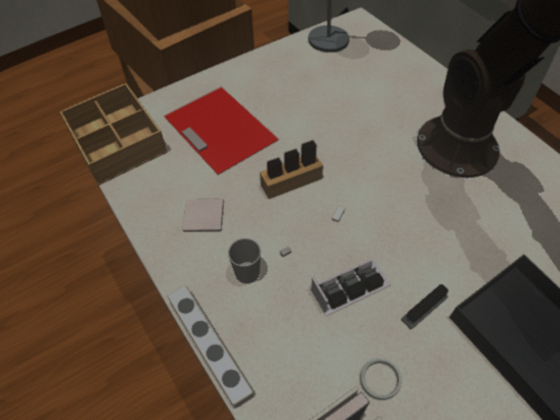

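View pics/top0.png

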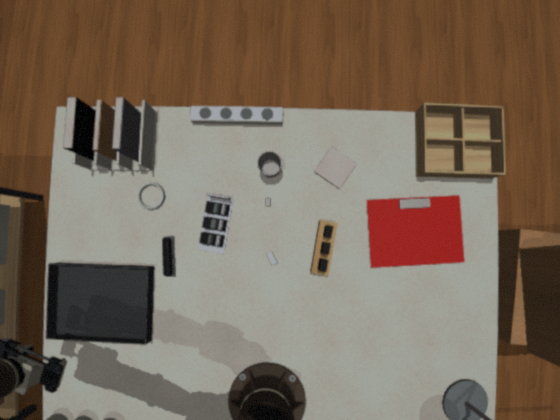

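View pics/wrist0.png

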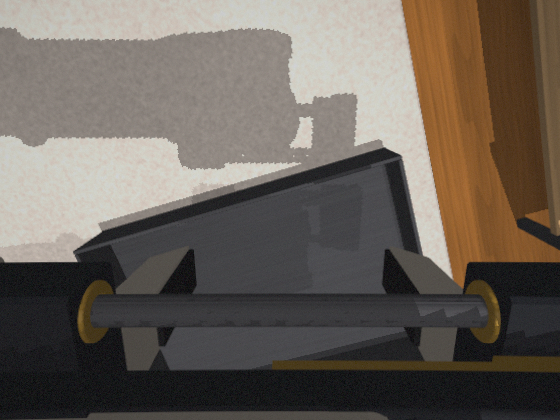

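```bash
cat >> h.py <<'E'
np.set_printoptions(precision=4,suppress=True)
def down(yaw):
    # tool y down; tool x horizontal at yaw angle ; z = x cross y
    x=np.array([np.cos(yaw),np.sin(yaw),0]);y=np.array([0,0,-1.]);z=np.cross(x,y)
    return np.c_[x,y,z]
def go(st,P,Rt):
    R0=R.from_rotvec(st['ee_rot']).as_matrix()
    t=R0.T@(np.array(P)-st['position']); w=R.from_matrix(R0.T@Rt).as_rotvec(degrees=True)
    print('shift mm',t*1000,'turn deg',w)
E
python3 - <<'E'
from h import *
st=observe();R0=R.from_rotvec(st['ee_rot']).as_matrix();print(R0)
p=get_image('wrist');print(np.array(p['mount']),p['camera_matrix'])
# yaw of stand/rack from top image
t=get_image('top');M=w2c(t)
for a,z in (((328,231),.11),((321,266),.13),((220,199),.064),((212,245),.044),((216,208),.044),((212,240),.044)): print(a,atz(ray(t,M,a),z))
E
```

```text
[[ 0.9574  0.      0.2887]
 [-0.2887  0.      0.9574]
 [ 0.     -1.      0.    ]]
[[ 0.0021 -0.9584 -0.2853 -0.076 ]
 [ 0.      0.2853 -0.9584 -0.135 ]
 [ 1.      0.002   0.0006  0.0003]
 [ 0.      0.      0.      1.    ]] [[354.1705   0.     288.7898]
 [  0.     354.1705 207.7183]
 [  0.       0.       1.    ]]
(328, 231) [ 0.5406 -0.1751  0.11  ]
(321, 266) [ 0.4386 -0.1545  0.13  ]
(220, 199) [0.6325 0.1548 0.064 ]
(212, 245) [0.49   0.1783 0.044 ]
(216, 208) [0.6058 0.1696 0.044 ]
(212, 240) [0.5055 0.1789 0.044 ]
```

Emit:
arm_command(
  plan=[
    [[0.04,0,-0.029],[0,0,0]],
    [[0.08,0,-0.059],[0,0,0]],
    [[0.12,0,-0.088],[0,0,0]],
    [[0.16,0,-0.118],[0,0,0]],
    [[0.2,0,-0.147],[0,0,0]],
  ],
  fingers=-1,
)

```text
clock: 2.7
position: [0.3304, 0.3982, 0.249]
ee_rot: [-1.558, 0.23, -0.23]
force: [1.0, 0.4, 1.0]
width: 1.002
```

Emit:
arm_command(
  plan=[
    [[0.04,0,-0.029],[0,-2,0]],
    [[0.08,0,-0.059],[0,-4,0]],
    [[0.12,0,-0.088],[0,-6,0]],
    [[0.16,0,-0.118],[0,-8,0]],
    [[0.2,0,-0.147],[0,-9,0]],
  ],
)

```text
clock: 3.2
position: [0.4795, 0.1996, 0.2491]
ee_rot: [-1.568, 0.105, -0.106]
force: [0.8, 2.0, 0.8]
width: 1.002
```

Emit:
arm_command(
  plan=[
    [[0.015,0,-0.02],[0,0,0]],
    [[0.015,0,-0.02],[0,0,0]],
    [[0.015,0,-0.02],[0,0,0]],
  ],
)

```text
clock: 3.5
position: [0.4907, 0.1795, 0.2487]
ee_rot: [-1.568, 0.108, -0.108]
force: [-0.5, 0.3, 0.7]
width: 1.001
```

```bash
python3 - <<'E'
from h import *
import pickle
st=observe();p=get_image('wrist');save(p,'w1.png');pickle.dump((st,p),open('w1.pkl','wb'))
print(st['position'],st['clock'])
for t in ('bay','bay_mouth','rack'):
    print(t,[(np.round(q['point'],1),round(q['confidence'],2)) for q in place_of(p,t)[:3]])
E
```

```text
[0.4907 0.1795 0.2487] 3.5
bay [(array([288.5, 274.7]), 0.83)]
bay_mouth [(array([286.7, 292.4]), 0.87)]
rack [(array([290., 231.]), 0.95)]
```

View pics/w1.png

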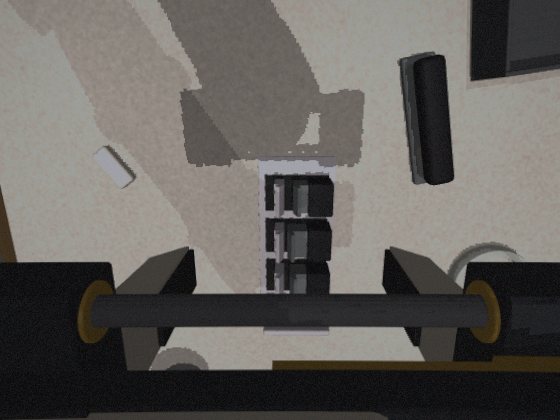

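Emit:
arm_command(
  plan=[
    [[0.045,0,-0.004],[0,0,0]],
    [[0.09,0,-0.008],[0,0,0]],
    [[0.09,0,-0.008],[0,0,0]],
    [[0.09,0,-0.008],[0,0,0]],
  ],
)

```text
clock: 4.1
position: [0.5787, 0.1601, 0.2481]
ee_rot: [-1.569, 0.107, -0.106]
force: [0.2, 0.5, -0.7]
width: 0.996
```

```bash
cat > look.py <<'E'
from h import *
import pickle,sys
n=sys.argv[1]
st=observe();p=get_image('wrist');save(p,n+'.png');pickle.dump((st,p),open(n+'.pkl','wb'))
print(st['position'],st['clock'],st['force'])
for t in sys.argv[2:]:
    print(t,[(np.round(q['point'],1),round(q['confidence'],2)) for q in place_of(p,t)[:3]])
E
python3 look.py w2 bay bay_mouth
```

```text
[0.5787 0.1601 0.2481] 4.1 [ 0.2241  0.4566 -0.7045]
bay [(array([294.6, 202.1]), 0.91)]
bay_mouth [(array([293.5, 214.3]), 0.63)]
```

View pics/w2.png

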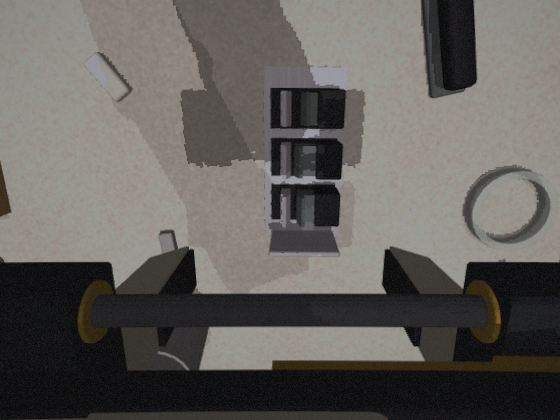

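Emit:
arm_command(
  plan=[
    [[0.0,0.045,0],[0,0,0]],
    [[0,0.09,0],[0,0,0]],
    [[0,0.09,0],[0,0,0]],
    [[0,0.09,0],[0,0,0]],
  ],
)

```text
clock: 4.65
position: [0.5781, 0.16, 0.1595]
ee_rot: [-1.568, 0.107, -0.105]
force: [0.0, 0.3, -0.3]
width: 1.001
```

```bash
python3 look.py w3 bay bay_mouth
```

```text
[0.5781 0.16   0.1595] 4.65 [ 0.0426  0.2562 -0.3167]
bay [(array([292.8, 226.9]), 0.87)]
bay_mouth [(array([290.7, 247.9]), 0.96)]
```

View pics/w3.png

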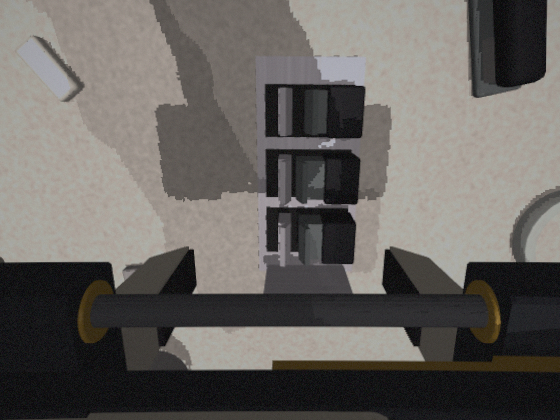

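```bash
python3 - <<'E'
import cv2
a=cv2.imread('pics/w3.png')[190:280,250:370];b=cv2.imread('pics/w2.png')[170:260,250:370]
f=lambda x:cv2.convertScaleAbs(cv2.resize(x,None,fx=6.6,fy=6.6,interpolation=cv2.INTER_CUBIC)[:594],alpha=1.8,beta=10)
cv2.imwrite('pics/z3.png',f(a));cv2.imwrite('pics/z2.png',f(b))
E
```

```text
(no output)
```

View pics/z3.png

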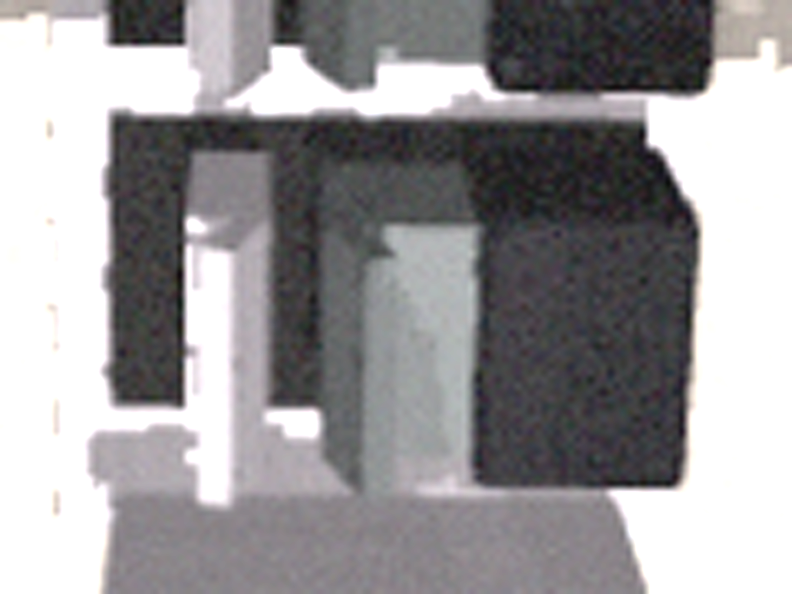

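```bash
python3 - <<'E'
from h import *
import pickle
D={n:pickle.load(open(n+'.pkl','rb')) for n in('w1','w2','w3')}
uv={'bay':{'w1':(288.5,274.7),'w2':(294.6,202.1),'w3':(292.8,226.9)},'mouth':{'w1':(286.7,292.4),'w2':(293.5,214.3),'w3':(290.7,247.9)}}
for k in uv:
    rs=[ray(D[n][1],w2c(D[n][1],D[n][0]),uv[k][n]) for n in ('w1','w2','w3')]
    print(k,*tri(rs),[atz(r,.006 if k=='bay' else .044) for r in rs])
# base corners at z~? rack yaw from left base edge in w3
for n,pts in (('w3',[(257,60),(260,265)]),('w2',[(264,68),(271,250)])):
    st,p=D[n];M=w2c(p,st);X=[atz(ray(p,M,q),.003) for q in pts];print(X,np.arctan2(*(X[1]-X[0])[[1,0]]))
E
```

```text
bay [0.6079 0.1614 0.0045] [np.float64(1.4200467190817154), np.float64(1.4297075582401926), np.float64(2.7855544239991263)] [array([0.6081, 0.1627, 0.006 ]), array([0.6088, 0.1622, 0.006 ]), array([0.6052, 0.1596, 0.006 ])]
mouth [0.6118 0.159  0.0385] [np.float64(1.1984416121826325), np.float64(1.188158885646771), np.float64(2.3851030520952907)] [array([0.6092, 0.1606, 0.044 ]), array([0.6107, 0.1602, 0.044 ]), array([0.6084, 0.1572, 0.044 ])]
[array([0.4691, 0.1505, 0.003 ]), array([0.6383, 0.1254, 0.003 ])] -0.147237689945696
[array([0.4677, 0.1502, 0.003 ]), array([0.6631, 0.1274, 0.003 ])] -0.11668697884650282
```

View pics/z2.png

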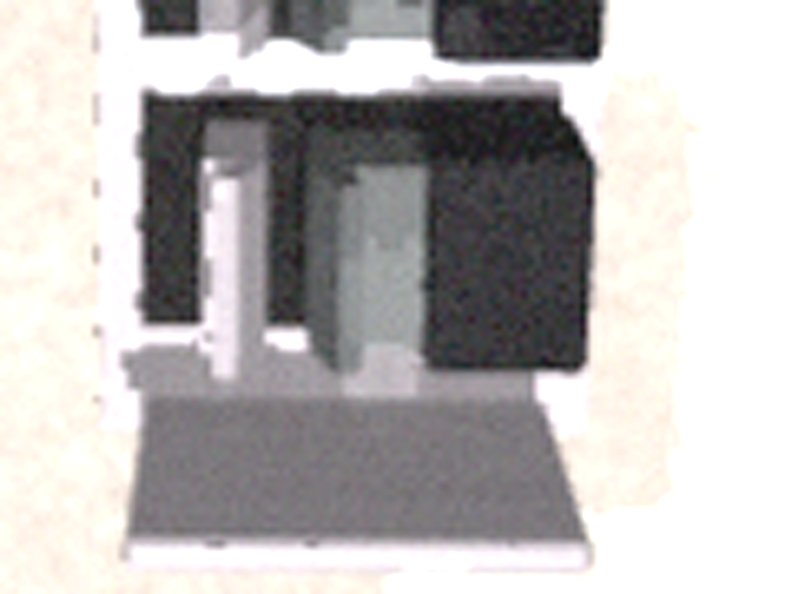

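```bash
cat > fit.py <<'E'
from h import *
import pickle
from scipy.optimize import least_squares
D={n:pickle.load(open(n+'.pkl','rb')) for n in('w2','w3')}
obs={'w3':[((-15,-4.37,44),(285.9,226.4)),((15,-4.37,44),(285.3,265.8)),((-15,0,6),(290.9,212.7))]}
def world(th,P):
    c,s=np.cos(th[2]),np.sin(th[2]);P=np.array(P)/1000
    return np.array([th[0]+c*P[0]-s*P[1],th[1]+s*P[0]+c*P[1],P[2]])
def res(th,o=obs):
    r=[]
    for n in o:
        st,p=D[n];M=w2c(p,st)
        for P,q in o[n]: r+=list(proj(p,M,world(th,P))[0]-q)
    return np.array(r)
s=least_squares(res,[.61,.16,-.13]);print(s.x,s.fun)
th=s.x
for n in('w3','w2'):
    st,p=D[n];M=w2c(p,st)
    x0,y0=(250,190) if n=='w3' else (250,170)
    for P in [(-15,-4.37,44),(15,-4.37,44),(-15,0,6),(-15,0,32),(15,0,32),(-15,3.7,6),(-15,6.7,6),(-15,9.7,6),(-15,11.07,44),(15,11.07,44),(37,0,64),(-15,8.07,44),(-140,-30,3),(40,-30,3)]:
        q=proj(p,M,world(th,P))[0];print(n,P,q,'zoom',(q-[x0,y0])*6.6)
E
python3 fit.py
```

```text
[ 0.6072  0.1577 -0.148 ] [-0.2493  1.3619  0.0198 -1.4859  0.2617  0.0414]
w3 (-15, -4.37, 44) [285.6507 227.7619] zoom [235.2944 249.2288]
w3 (15, -4.37, 44) [285.3198 264.3141] zoom [233.1104 490.4728]
w3 (-15, 0, 6) [291.1617 212.7414] zoom [271.6672 150.0931]
w3 (-15, 0, 32) [291.3665 222.6317] zoom [273.019 215.369]
w3 (15, 0, 32) [290.8817 257.8537] zoom [269.8194 447.8346]
w3 (-15, 3.7, 6) [295.4972 212.7873] zoom [300.2816 150.3962]
w3 (-15, 6.7, 6) [299.0124 212.8246] zoom [323.4818 150.6422]
w3 (-15, 9.7, 6) [302.5276 212.8619] zoom [346.6819 150.8883]
w3 (-15, 11.07, 44) [306.2245 227.9785] zoom [371.0819 250.6583]
w3 (15, 11.07, 44) [305.2671 264.5205] zoom [364.7632 491.8352]
w3 (37, 0, 64) [290.7409 303.6103] zoom [268.8902 749.8282]
w3 (-15, 8.07, 44) [302.2271 227.9361] zoom [344.699  250.3785]
w3 (-140, -30, 3) [253.6333  53.4376] zoom [  23.9795 -901.3121]
w3 (40, -30, 3) [257.1882 269.4692] zoom [ 47.442  524.4969]
w2 (-15, -4.37, 44) [286.332 196.825] zoom [239.7909 177.0448]
w2 (15, -4.37, 44) [286.083  225.4529] zoom [238.1475 365.9894]
w2 (-15, 0, 6) [290.5795 188.0006] zoom [267.8247 118.8042]
w2 (-15, 0, 32) [290.6905 193.8764] zoom [268.5571 157.5843]
w2 (15, 0, 32) [290.349  221.6823] zoom [266.3035 341.1034]
w2 (-15, 3.7, 6) [293.9658 188.0352] zoom [290.1743 119.0322]
w2 (-15, 6.7, 6) [296.7114 188.0631] zoom [308.2951 119.2165]
w2 (-15, 9.7, 6) [299.457 188.091] zoom [326.4159 119.4004]
w2 (-15, 11.07, 44) [301.9305 196.9832] zoom [342.7412 178.0889]
w2 (15, 11.07, 44) [301.3117 225.6053] zoom [338.657  366.9953]
w2 (37, 0, 64) [290.2103 253.5775] zoom [265.3878 551.6112]
w2 (-15, 8.07, 44) [298.8998 196.9525] zoom [322.7385 177.8866]
w2 (-140, -30, 3) [261.921   64.5199] zoom [  78.6787 -696.1686]
w2 (40, -30, 3) [263.7866 233.9587] zoom [ 90.9916 422.1274]
```

```bash
python3 - <<'E'
import cv2
a=cv2.imread('pics/w2.png')[60:200,250:360]
cv2.imwrite('pics/z2b.png',cv2.convertScaleAbs(cv2.resize(a,None,fx=4.2,fy=4.2,interpolation=cv2.INTER_CUBIC),alpha=1.5,beta=10))
E
cat >> fit.py <<'E'
print('b1')
for P in [(-15,-4.37,44),(15,-4.37,44),(-15,0,6),(-15,0,32),(15,0,32)]:
  for yaw in (-.13,-.148):
    t=th.copy();t[2]=yaw;st,p=D['w2'];q=proj(p,w2c(p,st),world(t,np.array(P)-[100,0,0]))[0];print(P,yaw,q,(q-[250,60])*4.2)
E
python3 fit.py | sed -n '/b1/,$p'
```

```text
b1
(-15, -4.37, 44) -0.13 [284.9747  90.1676] [146.8936 126.7039]
(-15, -4.37, 44) -0.148 [287.2578  90.0794] [156.4828 126.3336]
(15, -4.37, 44) -0.13 [285.3226 124.2355] [148.3547 269.7892]
(15, -4.37, 44) -0.148 [286.964  124.1513] [155.2486 269.4356]
(-15, 0, 6) -0.13 [289.7104  91.3777] [166.7837 131.7863]
(-15, 0, 6) -0.148 [291.7615  91.3806] [175.3982 131.7983]
(-15, 0, 32) -0.13 [289.766  90.553] [167.0172 128.3225]
(-15, 0, 32) -0.148 [291.9704  90.556 ] [176.2758 128.3353]
(15, 0, 32) -0.13 [289.9757 123.4675] [167.8978 266.5636]
(15, 0, 32) -0.148 [291.562  123.4698] [174.5603 266.5731]
```

View pics/z2b.png

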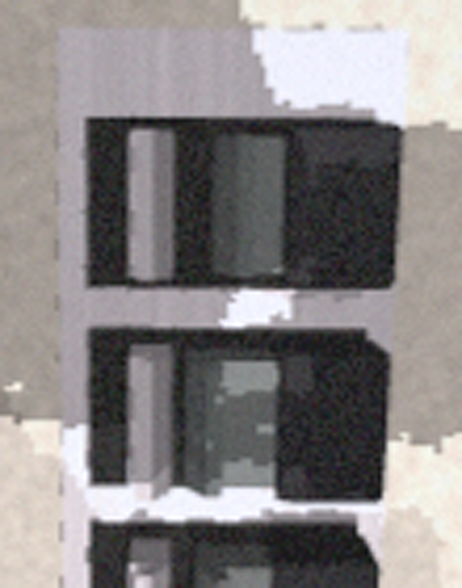

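Emit:
arm_command(
  plan=[
    [[0,-0.045,-0.01],[0,0,0]],
    [[-0.01,-0.09,-0.035],[0,0,0]],
    [[-0.02,-0.1,-0.08],[0,1,0]],
    [[-0.025,-0.1,-0.13],[0,2,0]],
    [[-0.03,-0.1,-0.18],[0,3,0]],
  ],
)

```text
clock: 5.3
position: [0.5251, -0.0157, 0.2617]
ee_rot: [-1.564, 0.144, -0.152]
force: [0.7, -0.3, 0.4]
width: 1.004
```

Emit:
arm_command(
  plan=[
    [[0,0,-0.05],[0,0,0]],
    [[0,0,-0.1],[0,0,0]],
    [[-0.005,0,-0.147],[0,1,0]],
    [[-0.005,0,-0.147],[0,1,0]],
    [[-0.005,0,-0.147],[0,1,0]],
  ],
)

```text
clock: 5.8
position: [0.4926, -0.159, 0.2605]
ee_rot: [-1.564, 0.161, -0.166]
force: [0.3, -0.7, -0.4]
width: 1.001
```

```bash
python3 look.py s1 leaf_thin_grip leaf_mid_grip leaf_thick_grip stand
```

```text
[ 0.4926 -0.159   0.2605] 5.8 [ 0.323  -0.6597 -0.3621]
leaf_thin_grip [(array([279.8, 243.2]), 0.8)]
leaf_mid_grip [(array([277.6, 195.2]), 0.83), (array([419.7, 108.1]), 0.42)]
leaf_thick_grip [(array([277.2, 139.6]), 0.65)]
stand [(array([279.6, 173.2]), 0.94)]
```

View pics/s1.png

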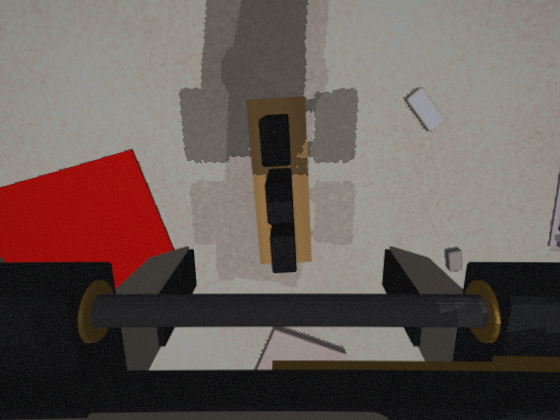

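Emit:
arm_command(
  plan=[
    [[0.045,0,0],[0,0,0]],
    [[0.055,0,0],[0,0,0]],
    [[0.055,0,0],[0,0,0]],
    [[0.055,0,0],[0,0,0]],
  ],
)

```text
clock: 6.45
position: [0.5458, -0.1685, 0.2584]
ee_rot: [-1.565, 0.162, -0.16]
force: [-1.0, -0.3, 0.1]
width: 1.002
```

```bash
python3 look.py s2 leaf_thin_grip leaf_mid_grip leaf_thick_grip stand
python3 - <<'E'
import cv2
for n,(r,c) in (('s1',(90,230)),('s2',(50,230))):
    a=cv2.imread(f'pics/{n}.png')[r:r+195,c:c+100]
    cv2.imwrite(f'pics/z{n}.png',cv2.convertScaleAbs(cv2.resize(a,None,fx=3,fy=3,interpolation=cv2.INTER_CUBIC),alpha=2.2,beta=20))
a=cv2.hconcat([cv2.imread('pics/zs1.png'),cv2.imread('pics/zs2.png')]);cv2.imwrite('pics/zs12.png',a)
E
```

```text
[ 0.5458 -0.1685  0.2584] 6.45 [-1.0252 -0.298   0.1102]
leaf_thin_grip [(array([278.7, 191.3]), 0.82)]
leaf_mid_grip [(array([276.4, 134.7]), 0.59)]
leaf_thick_grip [(array([273.4,  67.4]), 0.65)]
stand [(array([278. , 123.2]), 0.64), (array([285.1, 173.6]), 0.51)]
```

View pics/zs12.png

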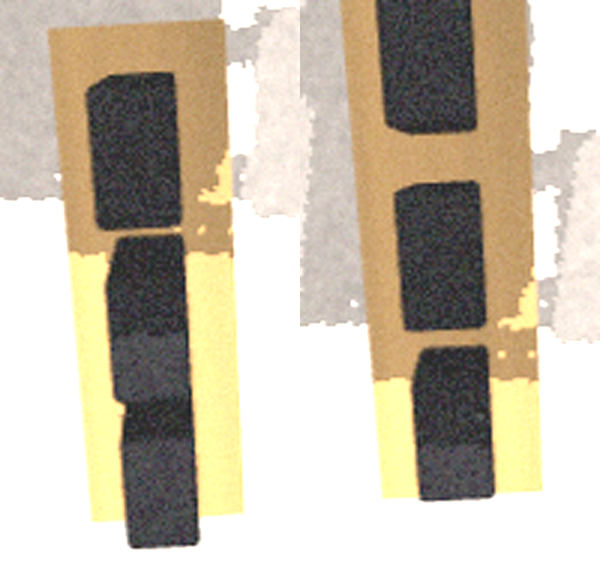

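```bash
cat > fits.py <<'E'
from h import *
import pickle
from scipy.optimize import least_squares
D={n:pickle.load(open(n+'.pkl','rb')) for n in('s1','s2')}
def world(th,P):
    c,s=np.cos(th[2]),np.sin(th[2]);P=np.array(P)/1000
    return np.array([th[0]+c*P[0]-s*P[1],th[1]+s*P[0]+c*P[1],th[3]+P[2]])
obs={'s1':[((-82.5,-27,0),(246,99.3)),((-82.5,27,0),(304,96.7)),((82.5,-27,0),(261,263.3)),((82.5,27,0),(310.7,261))],
's2':[((82.5,-27,0),(257.7,216)),((82.5,27,0),(310.7,213.3))]}
def res(th):
    r=[]
    for n in obs:
        st,p=D[n];M=w2c(p,st)
        for P,q in obs[n]: r+=list(proj(p,M,world(th,P))[0]-q)
    return np.array(r)
s=least_squares(res,[.5,-.16,-.2,.058]);print(s.x,s.fun)
th=s.x
for i,x in enumerate((-50,0,50)):print('slot',x,world(th,(x,0,0)))
g={'thin':((279.8,243.2),(278.7,191.3)),'mid':((277.6,195.2),(276.4,134.7)),'thick':((277.2,139.6),(273.4,67.4))}
for k,(a,b) in g.items():
    rs=[ray(D[n][1],w2c(D[n][1],D[n][0]),q) for n,q in zip(('s1','s2'),(a,b))]
    print(k,*tri(rs))
# predicted top outlines
for x,h,k in ((-50,72,'thick'),(0,62,'mid'),(50,52,'thin')):
    for n,r in (('s1',90),('s2',50)):
        st,p=D[n];M=w2c(p,st)
        print(k,n,[list(np.round((proj(p,M,world(th,(x+dx,dy,h)))[0]-[230,r])*3+[300*(n=='s2'),0]).astype(int)) for dx,dy in((-18,-11),(-18,11),(18,-11),(18,11))])
E
python3 fits.py
```

```text
[ 0.4945 -0.1673 -0.1528  0.0539] [-0.2222  0.6902  0.4487 -0.2504 -0.6325  0.022   0.797  -0.4092 -0.5105
 -0.0223  0.1018 -0.092 ]
slot -50 [ 0.4451 -0.1596  0.0539]
slot 0 [ 0.4945 -0.1673  0.0539]
slot 50 [ 0.544  -0.1749  0.0539]
thin [ 0.5474 -0.1791  0.0706] [np.float64(0.5625344287485129), np.float64(0.562534428748544)]
mid [ 0.4947 -0.169   0.0884] [np.float64(0.5355544902671566), np.float64(0.5355544902671834)]
thick [ 0.4447 -0.1586  0.1081] [np.float64(0.4517216058301665), np.float64(0.4517216058302038)]
thick s1 [[np.int64(84), np.int64(87)], [np.int64(173), np.int64(82)], [np.int64(96), np.int64(232)], [np.int64(182), np.int64(227)]]
thick s2 [[np.int64(371), np.int64(-35)], [np.int64(467), np.int64(-40)], [np.int64(384), np.int64(132)], [np.int64(476), np.int64(126)]]
mid s1 [[np.int64(103), np.int64(277)], [np.int64(184), np.int64(273)], [np.int64(113), np.int64(403)], [np.int64(192), np.int64(399)]]
mid s2 [[np.int64(392), np.int64(191)], [np.int64(479), np.int64(186)], [np.int64(403), np.int64(333)], [np.int64(486), np.int64(329)]]
thin s1 [[np.int64(118), np.int64(437)], [np.int64(194), np.int64(433)], [np.int64(127), np.int64(549)], [np.int64(200), np.int64(545)]]
thin s2 [[np.int64(409), np.int64(378)], [np.int64(489), np.int64(374)], [np.int64(418), np.int64(503)], [np.int64(495), np.int64(499)]]
```

```bash
python3 - <<'E'
from h import *
go(observe(),[.544,-.175,.091],down(-.153))
E
```

```text
shift mm [ -0.4116 167.9877  -6.3921] turn deg [-0.0191 -3.0195  0.0084]
```

Emit:
arm_command(
  plan=[
    [[0,0.04,-0.006],[0,-3,0]],
    [[0,0.085,-0.006],[0,-3,0]],
    [[0,0.125,-0.006],[0,-3,0]],
    [[0,0.155,-0.006],[0,-3,0]],
    [[0,0.168,-0.006],[0,-3,0]],
  ],
)

```text
clock: 7.2
position: [0.5432, -0.1743, 0.0883]
ee_rot: [-1.567, 0.123, -0.117]
force: [-0.7, -0.0, -0.2]
width: 0.999
```

Emit:
arm_command(
  plan=[
    [[0,0,0],[0,0,0]],
    [[0,0,0],[0,0,0]],
  ],
)

```text
clock: 7.4
position: [0.5457, -0.1752, 0.092]
ee_rot: [-1.568, 0.119, -0.122]
force: [0.1, 0.4, 0.5]
width: 0.996
```

```bash
python3 look.py s3; python3 - <<'E'
from h import *
go(observe(),[.544,-.175,.091],down(-.153))
E
```

```text
[ 0.5457 -0.1752  0.092 ] 7.4 [0.0894 0.423  0.5366]
shift mm [-2.1039  1.4135 -0.0629] turn deg [ 0.0042 -0.0197  0.1513]
```

View pics/s3.png

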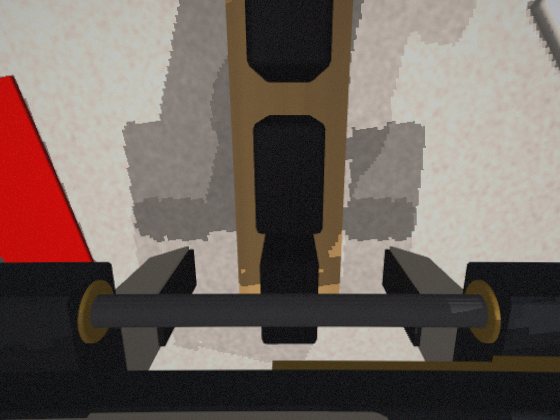

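Emit:
arm_command(
  plan=[
    [[-0.001,0,0],[0,0,0]],
    [[-0.001,0,0],[0,0,0]],
    [[-0.001,0,0],[0,0,0]],
    [[-0.001,0,0],[0,0,0]],
    [[-0.001,0,0],[0,0,0]],
  ],
  fingers=1,
  squeeze=25,
)

```text
clock: 7.95
position: [0.5441, -0.1747, 0.0909]
ee_rot: [-1.567, 0.12, -0.12]
force: [-0.8, 0.7, -0.5]
width: 0.614
```

```bash
python3 - <<'E'
from h import *
s=observe();print(s['position'],s['width'],s['force'],s['ft_torque'])
E
```

```text
[ 0.5441 -0.1747  0.0909] 0.6143454792463605 [-0.7755  0.672  -0.4986] [-0.0469  0.0048  0.0047]
```

Emit:
arm_command(
  plan=[
    [[0,0,0],[0,0,0]],
    [[0,0,0],[0,0,0]],
    [[0,0,0],[0,0,0]],
    [[0,0,0],[0,0,0]],
    [[0,0,0],[0,0,0]],
  ],
)

```text
clock: 8.45
position: [0.544, -0.1747, 0.0907]
ee_rot: [-1.567, 0.12, -0.12]
force: [-0.4, 1.4, 0.8]
width: 0.236
```

Emit:
arm_command(
  plan=[
    [[0,0,0],[0,0,0]],
    [[0,-0.005,0],[0,0,0]],
    [[0,-0.02,0],[0,0,0]],
    [[0,-0.06,0],[0,0,0]],
    [[0,-0.08,0],[0,0,0]],
  ],
)

```text
clock: 8.95
position: [0.5447, -0.1752, 0.1734]
ee_rot: [-1.568, 0.119, -0.122]
force: [-0.2, -0.9, -1.5]
width: 0.234
```

```bash
python3 - <<'E'
from h import *
go(observe(),[.6077,.161,.18],down(-.148))
E
```

```text
shift mm [ 10.7892  -6.6983 341.8986] turn deg [ 0.017  -0.3244  0.1308]
```

Emit:
arm_command(
  plan=[
    [[0,-0.01,0.03],[0,0,0]],
    [[0,-0.015,0.075],[0,0,0]],
    [[0.003,-0.015,0.123],[0,-0.3,0]],
    [[0.006,-0.015,0.17],[0,-0.3,0]],
    [[0.007,-0.015,0.215],[0,-0.3,0]],
  ],
)

```text
clock: 9.45
position: [0.5839, 0.0388, 0.1862]
ee_rot: [-1.567, 0.116, -0.116]
force: [-0.3, 0.9, -1.3]
width: 0.242
```

Emit:
arm_command(
  plan=[
    [[0.002,0,0.045],[0,0,0]],
    [[0.003,0.003,0.085],[0,0,0]],
    [[0.004,0.006,0.115],[0,0,0]],
    [[0.004,0.008,0.127],[0,0,0]],
    [[0.004,0.008,0.127],[0,0,0]],
  ],
)

```text
clock: 9.95
position: [0.6059, 0.1636, 0.1773]
ee_rot: [-1.568, 0.115, -0.113]
force: [-0.4, 0.1, -1.1]
width: 0.236
```

Emit:
arm_command(
  plan=[
    [[0,0,0],[0,0,0]],
    [[0,0,0],[0,0,0]],
  ],
)

```text
clock: 10.15
position: [0.6066, 0.1591, 0.1781]
ee_rot: [-1.569, 0.118, -0.119]
force: [0.0, -0.3, -1.3]
width: 0.238
```

```bash
python3 look.py b1;  python3 - <<'E'
from h import *
go(observe(),[.6077,.161,.139],down(-.148))
E
```

```text
[0.6066 0.1591 0.1781] 10.15 [ 0.004  -0.2714 -1.2725]
shift mm [ 0.7995 39.1154  1.9107] turn deg [ 0.0395 -0.1723  0.0253]
```

View pics/b1.png

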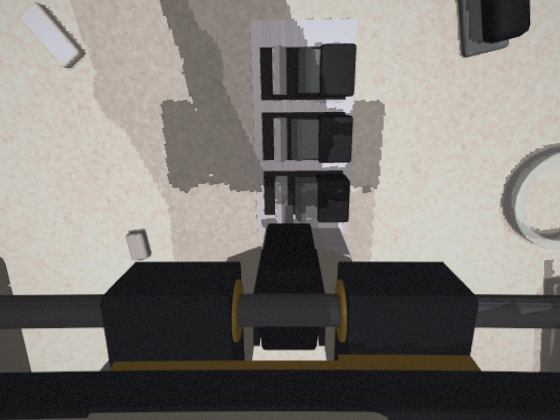

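```bash
python3 - <<'E'
import cv2
from h import *
import pickle
st,p=pickle.load(open('b1.pkl','rb'));M=w2c(p,st)
a=cv2.imread('pics/b1.png')[160:260,240:370]
a=cv2.convertScaleAbs(cv2.resize(a,None,fx=6,fy=6,interpolation=cv2.INTER_CUBIC),alpha=1.8,beta=10)
th=(.6072,.1577,-.148)
c,s=np.cos(th[2]),np.sin(th[2])
for P in [(-15,-4.37,44),(15,-4.37,44),(-15,0,6),(-15,0,32),(-15,6.7,6),(-15,11.07,44),(15,11.07,44)]:
    x,y,z=np.array(P)/1000
    q=(proj(p,M,[th[0]+c*x-s*y,th[1]+s*x+c*y,z])[0]-[240,160])*6
    cv2.circle(a,tuple(int(v) for v in q),4,(0,0,255),-1)
cv2.imwrite('pics/zb1.png',a)
E
```

```text
(no output)
```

View pics/zb1.png

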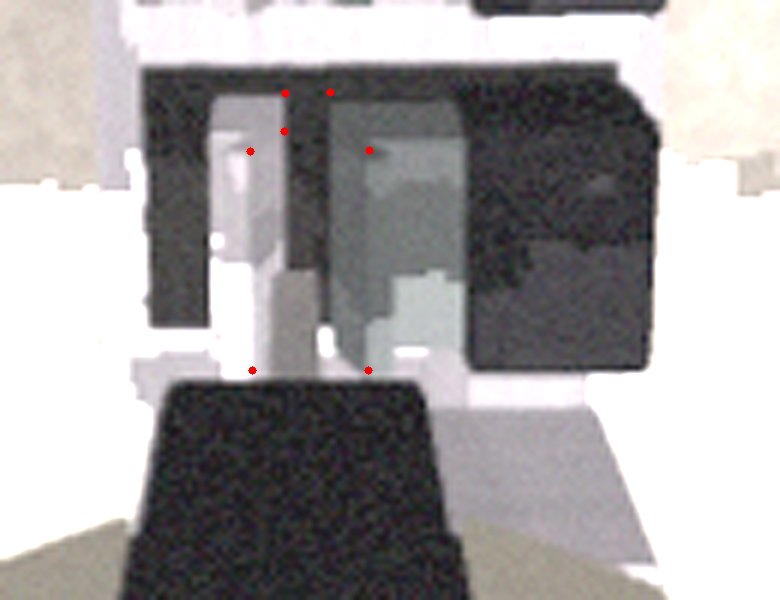

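Emit:
arm_command(
  plan=[
    [[0.001,0.012,0.002],[0,0,0]],
    [[0.001,0.026,0.002],[0,0,0]],
    [[0.001,0.036,0.002],[0,0,0]],
    [[0.001,0.039,0.002],[0,0,0]],
    [[0.001,0.039,0.002],[0,0,0]],
  ],
)

```text
clock: 10.7
position: [0.6072, 0.1633, 0.1377]
ee_rot: [-1.568, 0.118, -0.115]
force: [-0.6, -0.7, -1.9]
width: 0.234
```

Emit:
arm_command(
  plan=[
    [[0,0,0],[0,0,0]],
    [[0,0,0],[0,0,0]],
  ],
)

```text
clock: 10.9
position: [0.608, 0.1636, 0.1392]
ee_rot: [-1.567, 0.116, -0.117]
force: [0.5, -0.8, -1.9]
width: 0.238
```

```bash
python3 look.py b2;  python3 - <<'E'
from h import *
s=observe();print(s['force'],s['ft_torque']);go(s,[.6077,.161,.0908],down(-.148))
import cv2
a=cv2.imread('pics/b2.png')[160:260,240:370]
cv2.imwrite('pics/zb2.png',cv2.convertScaleAbs(cv2.resize(a,None,fx=6,fy=6,interpolation=cv2.INTER_CUBIC),alpha=1.8,beta=10))
E
```

```text
[0.608  0.1636 0.1392] 10.9 [ 0.5407 -0.8222 -1.9253]
[-0.5708  0.2645 -1.9545] [0.0606 0.0268 0.032 ]
shift mm [ 0.0099 48.4361 -2.6852] turn deg [-0.0279  0.0004  0.0474]
```

View pics/zb2.png

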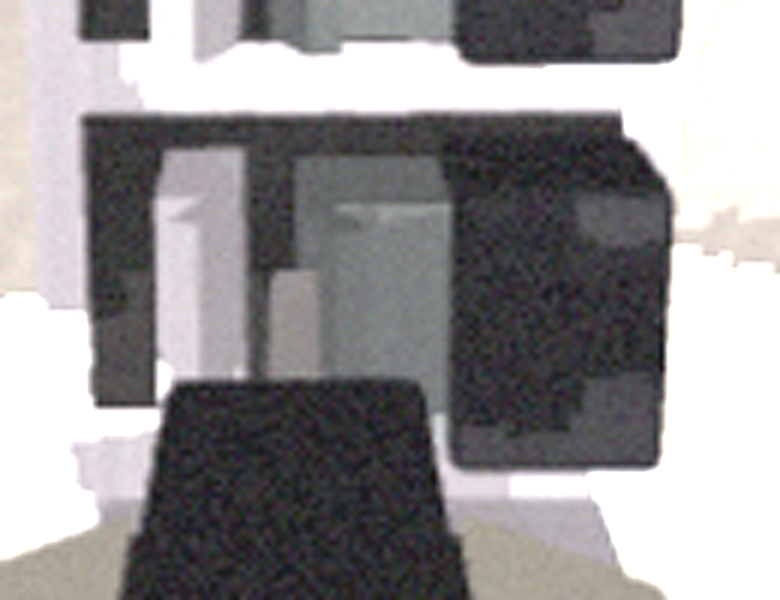

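Emit:
arm_command(
  plan=[
    [[0,0,-0.0027],[0,0,0]],
    [[0,0,-0.0027],[0,0,0]],
    [[0,0.005,-0.0027],[0,0,0]],
    [[0,0.005,-0.0027],[0,0,0]],
  ],
)

```text
clock: 11.35
position: [0.6069, 0.1608, 0.133]
ee_rot: [-1.568, 0.117, -0.116]
force: [0.2, -0.2, -1.1]
width: 0.239
```

```bash
python3 look.py b3;  python3 - <<'E'
from h import *
s=observe();print(s['force'],s['ft_torque']);go(s,[.6077,.161,.0908],down(-.148))
import cv2
a=cv2.imread('pics/b3.png')[160:260,240:370]
cv2.imwrite('pics/zb3.png',cv2.convertScaleAbs(cv2.resize(a,None,fx=6,fy=6,interpolation=cv2.INTER_CUBIC),alpha=1.8,beta=10))
E
```

```text
[0.6069 0.1608 0.133 ] 11.35 [ 0.2061 -0.2216 -1.1482]
[ 0.0136  0.2502 -1.6552] [-0.0033 -0.0319 -0.    ]
shift mm [ 0.7488 42.4255  0.2928] turn deg [ 0.019   0.002  -0.0473]
```

View pics/zb3.png

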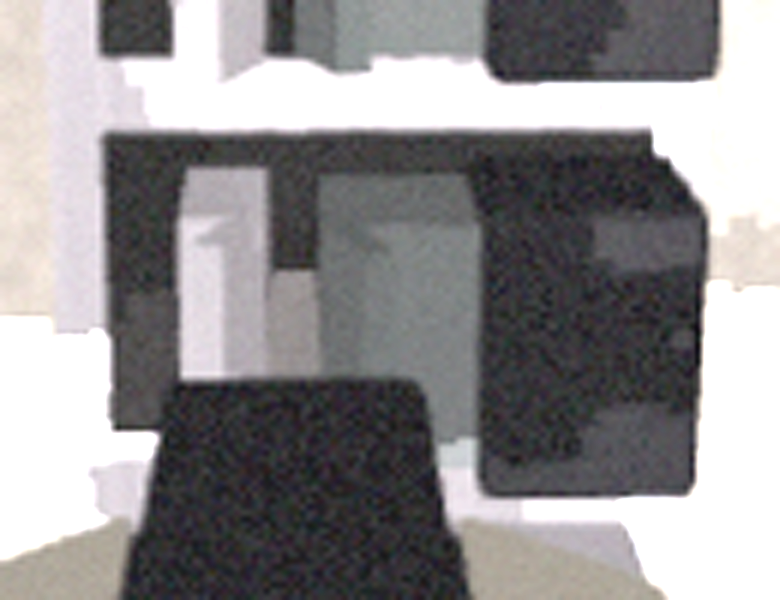

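Emit:
arm_command(
  plan=[
    [[0.0005,0.003,0],[0,0,0]],
    [[0.0005,0.006,0],[0,0,0]],
    [[0.0005,0.009,0],[0,0,0]],
    [[0.0005,0.012,0],[0,0,0]],
  ],
)

```text
clock: 11.8
position: [0.6077, 0.1608, 0.1214]
ee_rot: [-1.568, 0.116, -0.116]
force: [0.2, -1.0, -2.0]
width: 0.237
```

Emit:
arm_command(
  plan=[
    [[0,0.003,0],[0,0,0]],
    [[0,0.006,0],[0,0,0]],
    [[0,0.009,0],[0,0,0]],
    [[0,0.012,0],[0,0,0]],
  ],
)

```text
clock: 12.2
position: [0.6078, 0.1608, 0.1095]
ee_rot: [-1.568, 0.116, -0.116]
force: [-1.0, 0.5, -1.4]
width: 0.237
```

No force so far (tip well into the upright part). Going on to the floor.

Emit:
arm_command(
  plan=[
    [[0,0.003,0],[0,0,0]],
    [[0,0.006,0],[0,0,0]],
    [[0,0.009,0],[0,0,0]],
    [[0,0.012,0],[0,0,0]],
    [[0,0.015,0],[0,0,0]],
  ],
)

```text
clock: 12.7
position: [0.6078, 0.1608, 0.0945]
ee_rot: [-1.568, 0.116, -0.116]
force: [0.2, -0.6, -0.4]
width: 0.241
```

```bash
python3 - <<'E'
from h import *
s=observe();print(s['position'],s['force'],s['ft_torque'])
E
```

```text
[0.6078 0.1608 0.0945] [ 0.2267 -0.5735 -0.3704] [ 0.0146 -0.0342  0.0002]
```

Emit:
arm_command(
  plan=[
    [[0,0.0015,0],[0,0,0]],
    [[0,0.003,0],[0,0,0]],
  ],
)

```text
clock: 12.9
position: [0.6078, 0.1608, 0.0916]
ee_rot: [-1.568, 0.116, -0.116]
force: [-0.4, -0.2, -1.8]
width: 0.243
```

Emit:
arm_command(
  plan=[
    [[0,0.001,0],[0,0,0]],
    [[0,0.001,0],[0,0,0]],
  ],
)

```text
clock: 13.1
position: [0.6079, 0.1608, 0.0908]
ee_rot: [-1.568, 0.116, -0.116]
force: [-0.3, 0.4, -1.6]
width: 0.235
```

Emit:
arm_command(
  plan=[
    [[0,0.001,0],[0,0,0]],
    [[0,0.001,0],[0,0,0]],
  ],
)

```text
clock: 13.3
position: [0.608, 0.1608, 0.0907]
ee_rot: [-1.567, 0.116, -0.117]
force: [-3.2, -1.7, 8.2]
width: 0.239
```

Emit:
arm_command(
  plan=[
    [[0,-0.006,0],[0,0,0]],
    [[0,-0.02,0],[0,0,0]],
    [[0,-0.045,0],[0,0,0]],
    [[0,-0.075,0],[0,0,0]],
    [[0,-0.095,0],[0,0,0]],
  ],
)

```text
clock: 13.8
position: [0.6086, 0.1608, 0.1878]
ee_rot: [-1.567, 0.114, -0.118]
force: [-0.3, 0.6, -1.4]
width: 0.238
```

```bash
python3 - <<'E'
from h import *
s=observe();print(s['position'],s['force']);go(s,[.5441,-.1747,.18],down(-.153))
E
```

```text
[0.6086 0.1608 0.1878] [-0.3092  0.6301 -1.4436]
shift mm [ -14.273     7.3846 -341.3722] turn deg [-0.0673  0.2737  0.1404]
```

Emit:
arm_command(
  plan=[
    [[0,0,-0.03],[0,0,0]],
    [[-0.003,0,-0.075],[0,0,0]],
    [[-0.006,0,-0.122],[0,0.3,0]],
    [[-0.009,0,-0.17],[0,0.3,0]],
    [[-0.01,0,-0.215],[0,0.3,0]],
  ],
)

```text
clock: 14.3
position: [0.5656, -0.0525, 0.1859]
ee_rot: [-1.567, 0.12, -0.121]
force: [-0.2, -0.2, -1.7]
width: 0.239
```

Emit:
arm_command(
  plan=[
    [[-0.002,0,-0.045],[0,0,0]],
    [[-0.003,0.002,-0.085],[0,0,0]],
    [[-0.004,0.007,-0.115],[0,0,0]],
    [[-0.004,0.007,-0.126],[0,0,0]],
    [[-0.004,0.007,-0.126],[0,0,0]],
  ],
)

```text
clock: 14.8
position: [0.5427, -0.1762, 0.1785]
ee_rot: [-1.568, 0.122, -0.123]
force: [0.7, -0.3, -1.7]
width: 0.239
```

Emit:
arm_command(
  plan=[
    [[0,0,0],[0,0,0]],
    [[0,0,0],[0,0,0]],
    [[0,0,0],[0,0,0]],
  ],
)

```text
clock: 15.1
position: [0.5436, -0.1725, 0.1778]
ee_rot: [-1.567, 0.118, -0.118]
force: [-0.3, -1.0, -2.5]
width: 0.24
```

```bash
python3 - <<'E'
from h import *
for i in range(3):
    s=observe();go(s,[.5441,-.1747,.15],down(-.153)); p=get_image('wrist')
save(p,'r1.png')
E
```

```text
shift mm [ 0.8315 27.8339 -2.0922] turn deg [-0.0368  0.1363  0.0084]
shift mm [ 0.9189 27.7729 -1.7471] turn deg [-0.0277  0.1107  0.0009]
shift mm [ 0.9617 27.7409 -1.4119] turn deg [-0.0179  0.0865  0.0006]
```

View pics/r1.png

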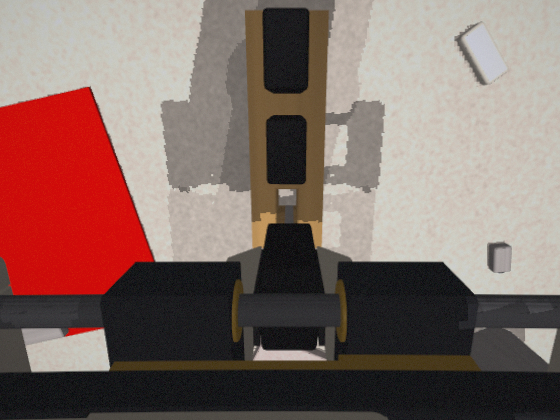

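Emit:
arm_command(
  plan=[
    [[0.001,0.01,-0.0012],[0,0,0]],
    [[0.001,0.02,-0.0012],[0,0,0]],
    [[0.001,0.028,-0.0012],[0,0,0]],
    [[0.001,0.028,-0.0012],[0,0,0]],
    [[0.001,0.028,-0.0012],[0,0,0]],
  ],
)

```text
clock: 15.75
position: [0.5436, -0.1757, 0.1493]
ee_rot: [-1.567, 0.121, -0.12]
force: [0.4, 0.6, -1.3]
width: 0.236
```

```bash
python3 - <<'E'
from h import *
s=observe();go(s,[.5441,-.1747,.0907],down(-.153))
E
```

```text
shift mm [ 0.4372 58.566   1.0545] turn deg [ 0.0016 -0.0277 -0.0544]
```

Emit:
arm_command(
  plan=[
    [[0.0005,0.008,0.001],[0,0,0]],
    [[0.0005,0.02,0.001],[0,0,0]],
    [[0.0005,0.034,0.001],[0,0,0]],
    [[0.0005,0.046,0.001],[0,0,0]],
    [[0.0005,0.052,0.001],[0,0,0]],
  ],
)

```text
clock: 16.25
position: [0.5436, -0.1745, 0.0958]
ee_rot: [-1.567, 0.122, -0.119]
force: [-0.2, -0.1, -0.9]
width: 0.24
```

Emit:
arm_command(
  plan=[
    [[0,0.003,0],[0,0,0]],
    [[0,0.006,0],[0,0,0]],
    [[0,0.006,0],[0,0,0]],
  ],
)

```text
clock: 16.55
position: [0.5445, -0.1748, 0.0916]
ee_rot: [-1.567, 0.12, -0.12]
force: [0.3, 0.6, -2.1]
width: 0.238
```

```bash
python3 - <<'E'
from h import *
s=observe();print(s['force']);go(s,[.5441,-.1747,.0907],down(-.153))
E
```

```text
[ 0.2608  0.5921 -2.0533]
shift mm [-0.3842  0.9103  0.0096] turn deg [-0.0008 -0.0161 -0.0018]
```

Emit:
arm_command(
  plan=[
    [[0,0.0008,0],[0,0,0]],
    [[0,0.0008,0],[0,0,0]],
  ],
)

```text
clock: 16.75
position: [0.5446, -0.1748, 0.0912]
ee_rot: [-1.567, 0.12, -0.121]
force: [0.5, -0.3, -2.2]
width: 0.239
```

Emit:
arm_command(
  plan=[
    [[0,0,0],[0,0,0]],
    [[0,0,0],[0,0,0]],
    [[0,0,0],[0,0,0]],
    [[0,0,0],[0,0,0]],
  ],
  fingers=0,
)

```text
clock: 17.15
position: [0.5445, -0.1747, 0.091]
ee_rot: [-1.567, 0.12, -0.12]
force: [-0.3, 0.8, -0.0]
width: 0.491
```

Emit:
arm_command(
  plan=[
    [[0,-0.03,0],[0,0,0]],
    [[0,-0.07,0],[0,0,0]],
    [[-0.02,-0.085,0],[0,0,0]],
    [[-0.05,-0.085,0],[0,0,0]],
    [[-0.05,-0.085,0],[0,0,0]],
  ],
)

```text
clock: 17.65
position: [0.4918, -0.167, 0.1763]
ee_rot: [-1.567, 0.123, -0.12]
force: [0.3, 0.3, -0.2]
width: 0.498
```

Emit:
arm_command(
  plan=[
    [[0,0,0],[0,0,0]],
    [[0,0,0],[0,0,0]],
  ],
)

```text
clock: 17.85
position: [0.4958, -0.1671, 0.176]
ee_rot: [-1.568, 0.12, -0.121]
force: [0.4, -0.8, 0.6]
width: 0.5
```

```bash
python3 look.py m1; python3 - <<'E'
from h import *
s=observe();print(s['force']);go(s,[.4945,-.1670,.097],down(-.153))
E
```

```text
[ 0.4958 -0.1671  0.176 ] 17.85 [ 0.39   -0.8114  0.6289]
[ 0.5806 -0.2808  0.3905]
shift mm [-1.3674 78.8142 -0.075 ] turn deg [ 0.0064 -0.0013  0.0216]
```

View pics/m1.png

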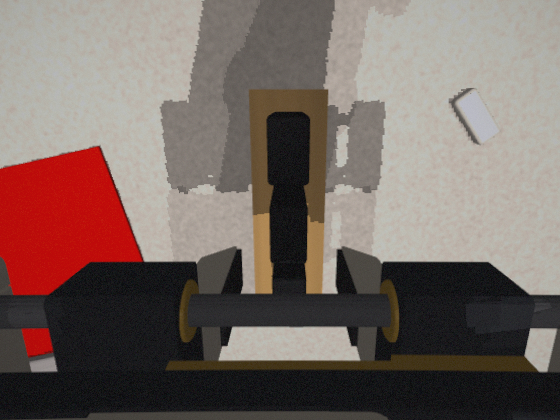

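Emit:
arm_command(
  plan=[
    [[-0.001,0.02,0],[0,0,0]],
    [[-0.001,0.045,0],[0,0,0]],
    [[-0.001,0.065,0],[0,0,0]],
    [[-0.001,0.076,0],[0,0,0]],
    [[-0.001,0.079,0],[0,0,0]],
  ],
)

```text
clock: 18.4
position: [0.4938, -0.1669, 0.0956]
ee_rot: [-1.567, 0.122, -0.119]
force: [-0.9, -0.1, -0.2]
width: 0.496
```

Emit:
arm_command(
  plan=[
    [[0,0,0],[0,0,0]],
    [[0,0,0],[0,0,0]],
    [[0,0,0],[0,0,0]],
    [[0,0,0],[0,0,0]],
    [[0,0,0],[0,0,0]],
  ],
  fingers=1,
  squeeze=30,
)

```text
clock: 18.9
position: [0.4945, -0.1671, 0.0976]
ee_rot: [-1.567, 0.119, -0.121]
force: [-0.8, -0.3, 6.6]
width: 0.238
```

```bash
python3 - <<'E'
from h import *
s=observe();print(s['force'],s['width'],s['position']);go(s,[.4945,-.1670,.097],down(-.153))
E
```

```text
[-0.7949 -0.3377  6.5528] 0.2377323578515477 [ 0.4945 -0.1671  0.0976]
shift mm [-0.0559  0.6224  0.0606] turn deg [-0.004  -0.0147  0.0779]
```

Emit:
arm_command(
  plan=[
    [[0,-0.008,0],[0,0,0]],
    [[0,-0.03,0],[0,0,0]],
    [[0,-0.06,0],[0,0,0]],
    [[0,-0.085,0],[0,0,0]],
    [[0,-0.095,0.01],[0,0,0]],
  ],
)

```text
clock: 19.4
position: [0.4962, -0.1584, 0.1945]
ee_rot: [-1.568, 0.119, -0.125]
force: [0.3, -0.6, -1.2]
width: 0.238
```

```bash
python3 - <<'E'
from h import *
s=observe();print(s['force'],s['width'],s['position']);go(s,[.6078,.1618,.186],down(-.148))
E
```

```text
[ 0.2654 -0.6111 -1.1938] 0.23789367271473463 [ 0.4962 -0.1584  0.1945]
shift mm [ 60.5719   8.5184 333.6253] turn deg [ 0.0369 -0.4335  0.1998]
```

Emit:
arm_command(
  plan=[
    [[0.008,0,0.04],[0,0,0]],
    [[0.016,0,0.085],[0,0,0]],
    [[0.024,0,0.13],[0,-0.3,0]],
    [[0.032,0,0.175],[0,-0.3,0]],
    [[0.04,0,0.22],[0,-0.3,0]],
  ],
)

```text
clock: 19.9
position: [0.5684, 0.057, 0.1914]
ee_rot: [-1.568, 0.117, -0.115]
force: [1.6, -0.1, -0.8]
width: 0.235
```

Emit:
arm_command(
  plan=[
    [[0.008,0,0.045],[0,0,0]],
    [[0.015,0.002,0.08],[0,0,0]],
    [[0.02,0.005,0.105],[0,0,0]],
    [[0.02,0.008,0.112],[0,0,0]],
    [[0.02,0.008,0.112],[0,0,0]],
  ],
)

```text
clock: 20.4
position: [0.6039, 0.1638, 0.1826]
ee_rot: [-1.568, 0.116, -0.112]
force: [-0.0, -0.6, -1.2]
width: 0.241
```

Emit:
arm_command(
  plan=[
    [[0,0,0],[0,0,0]],
    [[0,0,0],[0,0,0]],
    [[0,0,0],[0,0,0]],
  ],
)

```text
clock: 20.7
position: [0.605, 0.1606, 0.1843]
ee_rot: [-1.568, 0.118, -0.118]
force: [-0.3, -0.4, -1.1]
width: 0.238
```

```bash
python3 - <<'E'
from h import *
s=observe();print(s['force'],s['width'],s['position']);go(s,[.6078,.1618,.145],down(-.148))
E
```

```text
[-0.2914 -0.4289 -1.0722] 0.23750501427523132 [0.605  0.1606 0.1843]
shift mm [ 2.5631 39.2854  1.5841] turn deg [ 0.008  -0.1171  0.0201]
```

Emit:
arm_command(
  plan=[
    [[0.0025,0.012,0.001],[0,0,0]],
    [[0.0025,0.026,0.001],[0,0,0]],
    [[0.0025,0.036,0.001],[0,0,0]],
    [[0.0025,0.04,0.001],[0,0,0]],
    [[0.0025,0.04,0.001],[0,0,0]],
  ],
)

```text
clock: 21.2
position: [0.607, 0.1625, 0.1427]
ee_rot: [-1.569, 0.118, -0.115]
force: [0.5, 0.2, -1.1]
width: 0.239
```

Emit:
arm_command(
  plan=[
    [[0,0,0],[0,0,0]],
    [[0,0,0],[0,0,0]],
    [[0,0,0],[0,0,0]],
  ],
)

```text
clock: 21.5
position: [0.6079, 0.1628, 0.1444]
ee_rot: [-1.567, 0.116, -0.117]
force: [-0.6, 0.3, -0.7]
width: 0.24
```

```bash
python3 look.py b4;  python3 - <<'E'
from h import *
s=observe();print(s['force'],s['ft_torque']);go(s,[.6078,.1618,.0976],down(-.148))
import cv2
a=cv2.imread('pics/b4.png')[160:260,240:370]
cv2.imwrite('pics/zb4.png',cv2.convertScaleAbs(cv2.resize(a,None,fx=6,fy=6,interpolation=cv2.INTER_CUBIC),alpha=1.8,beta=10))
E
```

```text
[0.6079 0.1628 0.1444] 21.5 [-0.5807  0.2584 -0.7301]
[-0.4365  0.6284 -0.4076] [0.0355 0.0422 0.0494]
shift mm [ 0.0565 46.7756 -1.0408] turn deg [-0.0263  0.0033  0.0397]
```

View pics/zb4.png

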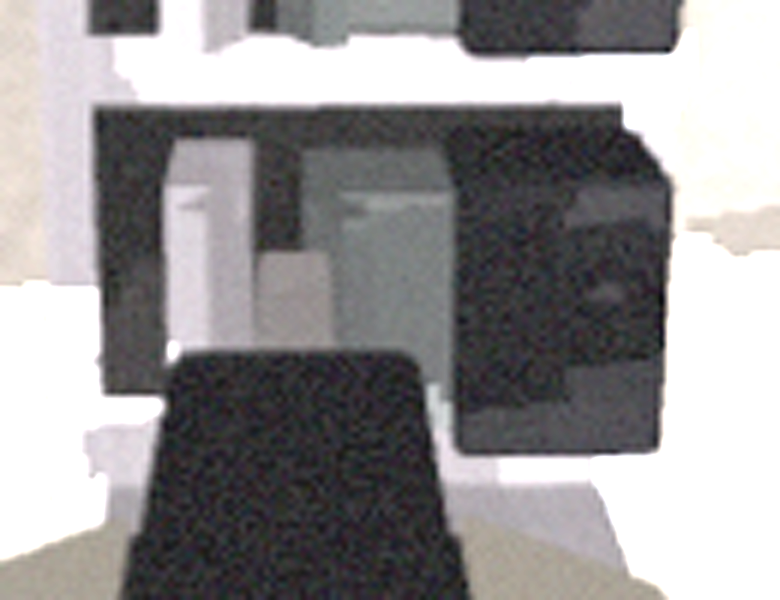

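Emit:
arm_command(
  plan=[
    [[0,0.001,-0.001],[0,0,0]],
    [[0,0.004,-0.001],[0,0,0]],
    [[0,0.007,-0.001],[0,0,0]],
    [[0,0.01,-0.001],[0,0,0]],
    [[0,0.012,-0.001],[0,0,0]],
  ],
)

```text
clock: 22.05
position: [0.6073, 0.1617, 0.1314]
ee_rot: [-1.568, 0.117, -0.116]
force: [-0.8, 0.2, -0.9]
width: 0.236
```

Emit:
arm_command(
  plan=[
    [[0,0.002,0],[0,0,0]],
    [[0,0.004,0],[0,0,0]],
    [[0,0.006,0],[0,0,0]],
  ],
)

```text
clock: 22.35
position: [0.6076, 0.1612, 0.126]
ee_rot: [-1.568, 0.116, -0.117]
force: [-0.4, -2.4, 3.1]
width: 0.236
```

Emit:
arm_command(
  plan=[
    [[0,0.002,0],[0,0,0]],
    [[0,0.004,0],[0,0,0]],
  ],
)

```text
clock: 22.55
position: [0.608, 0.1613, 0.1224]
ee_rot: [-1.568, 0.116, -0.118]
force: [-0.4, -1.7, 4.6]
width: 0.24
```

Emit:
arm_command(
  plan=[
    [[0,0.002,0],[0,0,0]],
    [[0,0.004,0],[0,0,0]],
  ],
)

```text
clock: 22.75
position: [0.6077, 0.1614, 0.1179]
ee_rot: [-1.568, 0.116, -0.117]
force: [0.1, -2.4, 2.8]
width: 0.236
```

Emit:
arm_command(
  plan=[
    [[0,0.002,0],[0,0,0]],
    [[0,0.004,0],[0,0,0]],
    [[0,0.006,0],[0,0,0]],
    [[0,0.008,0],[0,0,0]],
  ],
)

```text
clock: 23.15
position: [0.6074, 0.1615, 0.1097]
ee_rot: [-1.568, 0.117, -0.116]
force: [0.6, -4.0, 2.3]
width: 0.235
```

Emit:
arm_command(
  plan=[
    [[0,0.002,0],[0,0,0]],
    [[0,0.004,0],[0,0,0]],
    [[0,0.006,0],[0,0,0]],
    [[0,0.008,0],[0,0,0]],
  ],
)

```text
clock: 23.55
position: [0.6074, 0.1615, 0.1017]
ee_rot: [-1.568, 0.116, -0.116]
force: [0.7, -3.6, 2.7]
width: 0.239
```

Emit:
arm_command(
  plan=[
    [[0,0.002,0],[0,0,0]],
    [[0,0.003,0],[0,0,0]],
  ],
)

```text
clock: 23.75
position: [0.6074, 0.1615, 0.0986]
ee_rot: [-1.568, 0.117, -0.116]
force: [-0.8, -5.4, 1.9]
width: 0.237
```

Emit:
arm_command(
  plan=[
    [[0,0.001,-0.0003],[0,0,0]],
    [[0,0.001,-0.0003],[0,0,0]],
  ],
)

```text
clock: 23.95
position: [0.6074, 0.1614, 0.0977]
ee_rot: [-1.568, 0.116, -0.116]
force: [-0.5, -4.4, -0.0]
width: 0.241
```

Emit:
arm_command(
  plan=[
    [[0,0.001,0],[0,0,0]],
    [[0,0.001,0],[0,0,0]],
  ],
)

```text
clock: 24.15
position: [0.6075, 0.1614, 0.0977]
ee_rot: [-1.567, 0.116, -0.116]
force: [-3.2, -5.1, 8.0]
width: 0.239
```

Emit:
arm_command(
  plan=[
    [[0,0,-0.0005],[0,0,0]],
    [[0,0,-0.0005],[0,0,0]],
  ],
)

```text
clock: 24.35
position: [0.6075, 0.1613, 0.0977]
ee_rot: [-1.567, 0.116, -0.116]
force: [-2.0, -4.2, 8.2]
width: 0.241
```

Emit:
arm_command(
  plan=[
    [[0,0,0],[0,0,0]],
    [[0,0,0],[0,0,0]],
    [[0,0,0],[0,0,0]],
    [[0,0,0],[0,0,0]],
  ],
  fingers=-0.2,
)

```text
clock: 24.75
position: [0.6073, 0.1615, 0.0968]
ee_rot: [-1.567, 0.116, -0.116]
force: [-0.1, -0.0, -0.1]
width: 0.538
```

Emit:
arm_command(
  plan=[
    [[0,-0.01,0],[0,0,0]],
    [[0,-0.03,0],[0,0,0]],
    [[0,-0.06,0],[0,0,0]],
    [[0,-0.1,0],[0,0,0]],
    [[0,-0.13,0],[0,0,0]],
  ],
)

```text
clock: 25.25
position: [0.6078, 0.1609, 0.23]
ee_rot: [-1.567, 0.115, -0.118]
force: [0.7, -0.7, 0.1]
width: 0.603
```

Emit:
arm_command(
  plan=[
    [[0.03,0,0],[0,0,0]],
    [[0.06,0,0],[0,0,0]],
    [[0.06,0,0],[0,0,0]],
    [[0.06,0,0],[0,0,0]],
  ],
)

```text
clock: 25.65
position: [0.6668, 0.1518, 0.227]
ee_rot: [-1.568, 0.117, -0.117]
force: [0.3, -0.4, 0.2]
width: 0.598
```

```bash
python3 look.py f1 leaf_mid_grip leaf_mid_tip bay; python3 - <<'E'
from h import *
p=get_image('scene');save(p,'f1s.png')
a=p['color'][110:330,220:420];cv2.imwrite('pics/f1sz.png',cv2.cvtColor(cv2.resize(a,None,fx=2.7,fy=2.7,interpolation=cv2.INTER_CUBIC),cv2.COLOR_RGB2BGR))
E
```

```text
[0.6668 0.1518 0.227 ] 25.65 [ 0.2695 -0.3934  0.2244]
leaf_mid_grip [(array([287.1, 126.4]), 0.89)]
leaf_mid_tip [(array([173.2, 264. ]), 0.25)]
bay [(array([286.6, 119.9]), 0.85)]
```

View pics/f1.png

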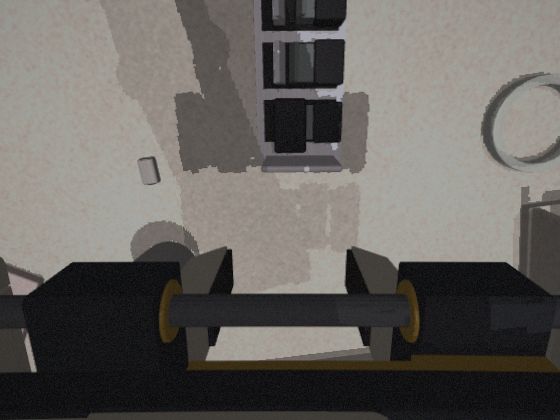

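View pics/f1sz.png

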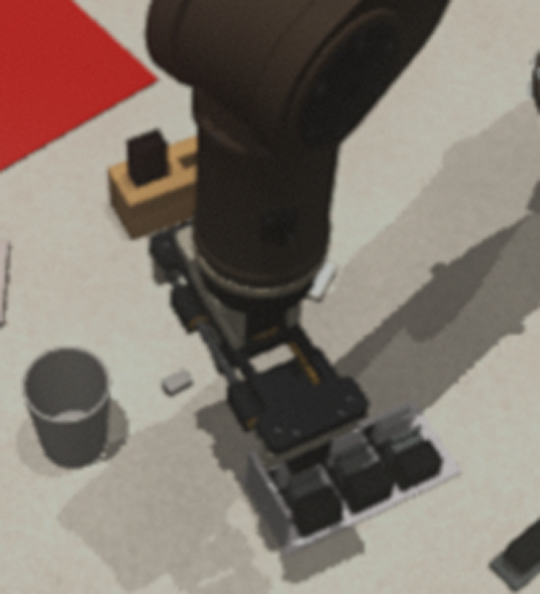

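```bash
python3 - <<'E'
from h import *
import pickle
st,p=pickle.load(open('f1.pkl','rb'));M=w2c(p,st)
a=cv2.imread('pics/f1.png')[80:190,240:370]
a=cv2.convertScaleAbs(cv2.resize(a,None,fx=5,fy=5,interpolation=cv2.INTER_CUBIC),alpha=1.8,beta=10)
th=(.6072,.1577,-.148);c,s=np.cos(th[2]),np.sin(th[2])
for dz,col in ((0,(0,0,255)),(10,(0,255,0))):
  for P in [(-18,-7,120),(18,-7,120),(-18,15,120),(18,15,120)]:
    x,y,z=(np.array(P)+[0,0,dz])/1000
    q=(proj(p,M,[th[0]+c*x-s*y,th[1]+s*x+c*y,z])[0]-[240,80])*5
    cv2.circle(a,tuple(int(v) for v in q),3,col,-1)
cv2.imwrite('pics/zf1.png',a)
t=get_image('top')['color'][180:290,190:350]
cv2.imwrite('pics/f1t.png',cv2.cvtColor(cv2.resize(t,None,fx=4,fy=4,interpolation=cv2.INTER_CUBIC),cv2.COLOR_RGB2BGR))
E
```

```text
(no output)
```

View pics/zf1.png

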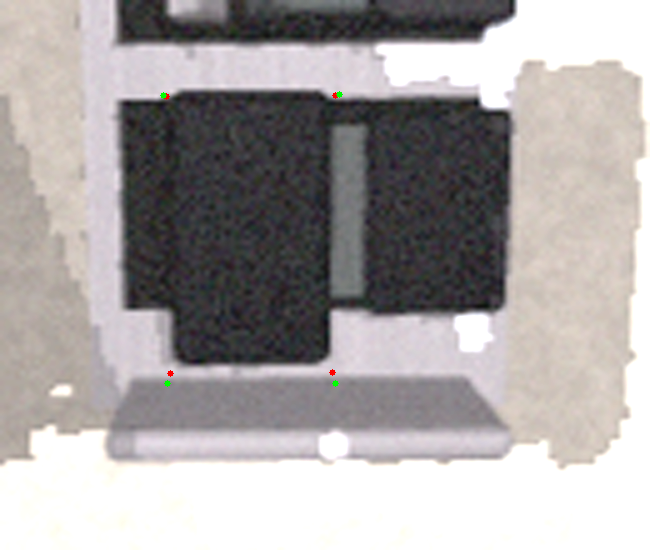

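View pics/f1t.png

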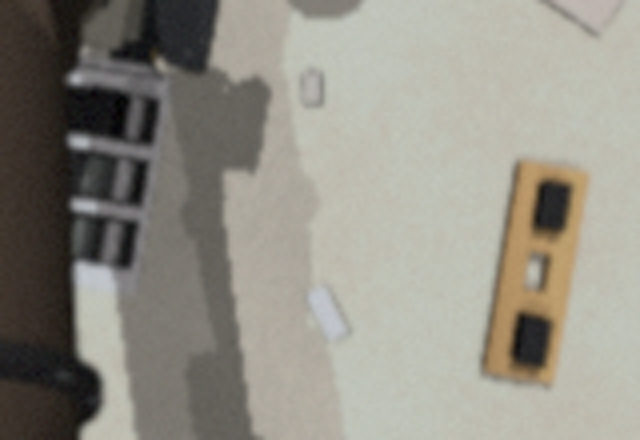

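```bash
python3 -c "
from cell import sign_off
print(sign_off())"
```

```text
the job is handed in; nothing more can be done
None
```

The mid leaf (8 mm) is the one that binds, so the end bay's gap is about 6.7 mm. I left it standing fully home there, let go of it, and handed the job in at about 26 s of the 72 s allowed.

- **Thin leaf (tried first):** it slid to the rubber floor with no drag above sensor noise. Floor contact read about 8 N, at the same tool height as when it hung in the stand. I returned it to its own slot.
- **Mid leaf (tried second):** a drag of about 3–5 N started at the bottom of the flare and kept on down to the floor. The floor stopped it at about 8 N at a tool height of 97.7 mm; it was 97.6 mm in the stand, so it is fully down.
- **Thick leaf:** I did not need it, and it never left its slot.

**Last checks:**
- The wrist picture shows the mid leaf upright and clear of the gripper.
- The top picture shows the thin and thick leaves in the stand with the middle slot empty.
- The eraser and sharpener look undisturbed, and I put the arm near nothing else on the desk.

**Disagreements:**
- **Heights:** the wrist camera put the stand's top about 4 mm too low (54 mm against 58 mm). I went by floor contact instead.
- **Handle position:** the mid leaf's handle shows about 1–2 mm nearer the robot, along the bay, than the ideal outline. The bay is open at both ends there.
- **Drag reading:** it fell to about 2–3 N near the bottom, while the sprung cheek was pushing sideways on the leaf with about 4–5 N. It still read clearly as a drag.

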